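# Set out the spare battery pack, then open the test guard and hold its gate

## Robot

A 7-joint arm with a two-finger parallel gripper is mounted at the origin on a cart in front of the work surface, level with it; the furniture and walls round the work are solid. World frame = base frame: x ahead of the robot, y to its left, z up, the work surface at z = 0. Lengths are in mm, angles in rad, forces in N, time in s.
With the tool pointing down it reaches from about 400 to 850 mm from the base axis. Payload 10.4 kg.
Tool frame: the origin (TCP) lies midway between the tips of the shut fingers; the grasp point (between the pads) lies 19 mm behind it; z points along the fingers, y is the line along which they close (so a half turn about z gives the same grasp; the last joint's range is limited). The gripper opens to 85 mm and grips with 20 to 120 N. Pads are 22 mm wide; open, the fingers measure 114 mm over their backs; the gripper's body (76 mm by 85 mm) begins 54 mm behind the grasp point. The pads swing forward as they close: fully open they stand 13 mm farther back than shut.
Start: joints at [1.188, 0.332, -0.065, 1.46, 0.022, 1.35, -0.088], TCP at [220.077, -584.994, 231.338] pointing down, gripper open.
Joint ranges: [-2.6, 2.6], [-0.5, 2.12], [-1.47, 1.34], [0.16, 2.42], [-1.27, 4.41], [0.06, 2.06], [-2.6, 2.6]. Speed limits (rad/s): [2.22, 2.22, 2.79, 2.79, 3.14, 3.14, 3.14].

## Interface

Orientations are given as a unit quaternion [x, y, z, w].
In Python, from station import bot gives the robot as it stands.
- The arm moves only by the tool step_arm, never from a script. Its argument "commands" is a list of rows, each a list of 5 numbers: the shift along the tool's x, y, z in mm, then the turn about the tool's z in degrees, then the finger opening in mm, from 0 to 85.4. In form: [[tx, ty, tz, twist, grip], ...]. A call has 1 to 20 rows; each row shifts and turns the commanded pose from where the row before left it, along the tool's axes as they then stand; what a row does not reach is not made up. A row lasts 1/10 s, in which the tool goes at most 50 mm and 8.59 degrees, less where a joint would pass 70% of its speed; a pose out of reach is approached as far as the arm can. A call is refused whole if a number of a shift passes 50 or a number of a turn 8.59, either way. A call with a gripper value outside its range is refused whole. The fingers move at their own pace and stop on an object; the grip force is fixed at half the most. Time passes only in rows, so rows that do not move let the fingers close. It gives the time, the measured TCP pose, the force, the opening and the grip force at its end, in the units of the state.
- bot.sense(): the state, without advancing time (a new reading comes with each control period).
- bot.camera(name): name is "side" or "top"; returns a dict with "color" (480x640x3 uint8, red, green, blue), "vfov" (degrees; the focal length in pixels is half the picture's height over the tangent of half this angle, whatever the lens; pixels are square), "cx", "cy" (the principal point, pixels), "D" ([k1, k2, p1, p2, k3] as OpenCV has them; the pictures are not rectified), "R" (3x3) and "t" (3): a world point X has camera coordinates R X + t. Camera axes: x right, y down, z forward; pixel columns grow to the right and rows downward; lengths in mm; the calibration is good to about 2 mm. A picture is of the moment at which its call begins. There is no depth.
- bot.finish_job(): hands the job in; it is judged then, once.
The state is a dict: "time": time; "joint_pos": joint angles; "qd": joint speeds; "tau": joint torques, N m; "tcp_pos": TCP position; "eef_rot": TCP orientation; "force": force on the tool from outside, world axes, zero at the start; "moment": the same for the moment, N m; "gripper_width": finger opening in mm; "finger_force": force on a finger pad.
Only numpy, scipy, OpenCV 4.12 (cv2) and the standard library are available. Lean on these libraries where they do the work, as an engineer would, in place of code of your own. Each camera call takes 0.05 s, during which the arm holds its last target. There are 200 camera calls.

## Task

I am about to swap the battery pack inside the clear test guard and will need both hands: first take the spare three-cell pack out of the parts bin, lay it flat in the middle of the white tile and let go of it. Then open the guard: squeeze the two ears of the interlock together until its bolt jumps up, squeeze the gate's handle to drop its claw, and swing the gate past its detent until it stands about square to the guard's front. The gate is sprung and closes itself, so finish while still holding it wide open and at rest, and leave the pack in the guard, the meter, the tape roll and the solder reel where they are.

Things in the scene. Friction and masses are not known exactly. Their poses are not given: they have to be found in the camera images.
- guard: Battery test guard, fixed: grey tester plinth 120 x 220 x 45 mm (x, y, z) with a clear cage on it, frame top 180 mm above the desk. Origin: under its centre, on the desk. x points from the gate (front, at x = -63 mm) to the rear, y to the hinge side, z up. Gate: clear panel in a 10 mm aluminium frame, 200 mm long, 50 to 180 mm above the desk. A used pack lies inside.
- interlock_grip (a point): Midway between the interlock's two squeeze ears, 220 mm above the desk, over the gate's free end, 73 mm from the handle along -y; axes as the guard's. Ears: upright black plates 22 mm wide (y), 198 to 231 mm above the desk, one in front (-x), one behind; outer faces 44 mm apart. Each slides 9 mm inwards (2 to 7 N), together to 26 mm; past 4 mm on both, the bolt is freed.
- interlock_bolt (a joint): Height of the interlock bolt, which stands between the ears (12 mm button): 0 = down, gate locked; 0.015 m = jumped up by its spring, where it stays when the ears are let go and spring back. The housing under the ears is 54 x 30 mm (x, y), its top 197 mm above the desk, with side cheeks (y) up to 206 mm.
- gate_handle (a point): Middle of the squeezed handle on top of the gate, 125 mm from the hinge axis, 220 mm above the desk; moves with the gate. x: square to the gate (into the guard when shut), y: along it to the hinge. Fixed black plate, 36 mm wide (y), 192 to 237 mm above the desk, outer face 14 mm behind (+x); in front (-x) a black lever, its 10 mm round bulge 222 mm up reaching 24 mm out, 14 mm when squeezed.
- gate_grip (a joint): Angle of the handle's front lever (pivot 192 mm above the desk): 0 = released, 0.31 rad = fully squeezed (3 to 8 N). Over 0.24 rad its steel claw, beside the handle, drops clear of a keeper (14 mm wide, top 205 mm above the desk, 35 mm from the handle's middle towards the free end). Keep it squeezed until the gate is 0.1 rad open.
- gate_hinge (a point): The gate's upright hinge axis (guard's left front post), 180 mm above the desk.
- gate (a joint): Gate angle: 0 = shut, 1.57 rad = square to the guard's front, stop at 1.75. Opening, it turns clockwise from above: the free end swings towards the robot. A spring pulls it shut (1 N at the handle when shut, 2 N wide); a roller detent adds up to 4 N from 0.25 to 0.55 rad. Let go beyond it, the gate falls back to about 0.85 rad and rests there.
- pack_center (a point): Centre of the spare pack: three cells side by side, taped together, 55 mm across the cells (its x) by 65 mm along them (its y) by 18 mm high, 0.14 kg. Lies flat on the bin's floor; a screwdriver, memory stick, small bottle and torch lie beyond its y ends. Grasp across the 55 mm.
- spare_pack: The same spare pack; origin at the centre of its underside.
- bin: Open grey parts bin, fixed, 150 x 200 x 46 mm (x, y, z) outside, walls 4 mm thick, the top of its floor 16 mm above the desk. Origin: centre of its underside.
- tile: White square tile, fixed, 130 x 130 x 6 mm. Origin: centre of its underside, on the desk, so its top is 6 mm up. It lies in front of the guard; the gate passes over it.
- used_pack_center (a point): Centre of the used pack inside the guard (same size as the spare).
- meter: Bystander: black handheld meter standing, 46 x 62 x 125 mm, origin under its centre.
- tape_roll: Bystander: roll of masking tape lying flat, 109 mm across, 24 mm high, origin under its centre.
- reel: Bystander: reel of solder standing on its flange, 52 mm across, 35 mm high, origin under its centre.
Mind the look-alikes: they are no part of the job. Leave any brown look-alike of the spare_pack alone.

How it is judged (in metres and radians):
On the way, in this order (a step that is already met when the one before it is completed fails the run):
1. the spare pack lies flat in the middle of the tile, let go (horizontal distance between pack_center and tile below 0.04 m and z of pack_center in the frame of tile between 0.008 and 0.022 m and angle between pack_center's own z axis and vertical below 0.12 rad and linear speed of spare_pack below 0.02 m/s and contact force between the fingers and spare_pack below 0.1 N), for 0.2 s.
2. the interlock's ears have been squeezed and its bolt has jumped up (value of joint interlock_bolt above 0.012 m), for 0.1 s.
3. the gate's handle is squeezed and its claw dropped (value of joint gate_grip above 0.25 rad), for 0.1 s.
4. the gate has been swung past its detent (value of joint gate above 0.95 rad), for 0.1 s.
At the end, for the whole second after the job is handed in: The gate stands at least 77 degrees (1.35 rad) open and still, held there by the fingers (more than 0.5 N on the guard, of which the gate is a part), the interlock bolt is up, and the spare pack lies flat on the tile, its centre within 40 mm of the tile's centre, not touched by the fingers (all of step 1 and value of joint gate above 1.35 rad and velocity of joint gate between -0.15 and 0.15 rad/s and contact force between the fingers and guard above 0.5 N and value of joint interlock_bolt above 0.012 m); the arm keeps its last pose, push and grip.
It fails at once if the used pack in the guard is moved more than 25 mm (distance of used_pack_center from where it was at the start of the episode above 0.025 m).
It fails at once if the meter, the tape roll or the solder reel is moved more than 30 mm (distance of any of meter, tape_roll, reel from where it was at the start of the episode above 0.03 m).
It also fails if it takes over 58 s, if anything falls off the work surface, if the arm or the gripper's body presses on something with over 40 N, if the wrist force passes 120 N, or if a joint passes its speed limit or range.

## Working session

There is one attempt and no reset: what is moved stays moved. The work goes in short steps, Python scripts to look and compute and a tool call to move; the robot and the scene stay as the last step left them, time stands still between calls to the robot, and variables do not carry over. Pictures are saved under pics/ and viewed, at most 10 in all, crops included, and the job is handed in when it is done.

Besides the shell and the picture viewer there is one more tool, called after "Emit:" as name(argument=value, ...), one argument or row to a line, values as JSON. step_arm: Moves the arm, as the interface text tells. Its arguments: {"type":"object","properties":{"commands":{"type":"array"}},"required":["commands"]}

```bash
mkdir -p pics; ls
python3 - <<'E'
from station import bot
import cv2
s=bot.sense(); print({k:s[k] for k in s})
for n in("top","side"):
    c=bot.camera(n); cv2.imwrite(f"pics/{n}0.png",c["color"][:,:,::-1])
    print(n,c["vfov"],c["cx"],c["cy"],c["D"],c["R"],c["t"])
E
```

```text
pics
{'time': 0.0, 'joint_pos': array([ 1.18843128,  0.33287818, -0.06469452,  1.46095144,  0.02158213,
        1.34991022, -0.08851304]), 'qd': array([ 5.79158164e-04, -1.46159606e-03,  6.02128394e-05, -1.09528440e-03,
       -2.35348022e-04,  6.26807245e-04, -7.58339919e-04]), 'tau': array([-1.26644609e-03, -6.25442433e+01,  4.81029530e-02, -3.91606879e+01,
        1.60632259e-02,  9.82823898e-03,  2.81395285e-05]), 'tcp_pos': array([ 219.89535447, -584.62842747,  230.50714537]), 'eef_rot': array([ 9.83864543e-01,  1.78913480e-01, -1.55736534e-04, -7.09360351e-04]), 'force': array([-0.02138007,  0.22942523,  0.53431677]), 'moment': array([-0.06070909, -0.02301846,  0.00247388]), 'finger_force': 0.0, 'gripper_width': 85.23934379339521}
top 43.78606363179236 317.41115164096 239.5628316296055 [-0.11321508  0.          0.          0.          0.        ] [[-0.02000179 -0.99954132  0.02273936]
 [-0.99777166  0.01850805 -0.06410277]
 [ 0.0636525  -0.02397086 -0.9976842 ]] [ -20.15953498  554.45603731 1603.36899986]
side 46.736710183108855 322.9426814638996 242.0489786329671 [-0.04726379  0.          0.          0.          0.        ] [[-3.32693801e-01 -9.43034859e-01  2.98390478e-04]
 [-6.35016304e-01  2.23793812e-01 -7.39371776e-01]
 [ 6.97186581e-01 -2.46173889e-01 -6.73297325e-01]] [ 170.41228495  471.69715322 1299.613096  ]
```

View pics/top0.png

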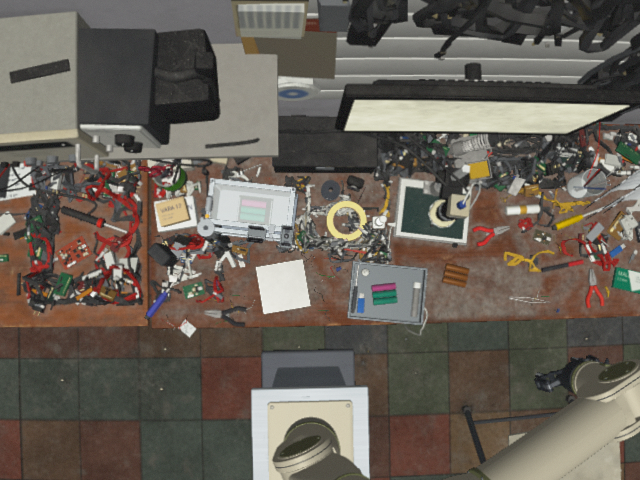

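View pics/side0.png

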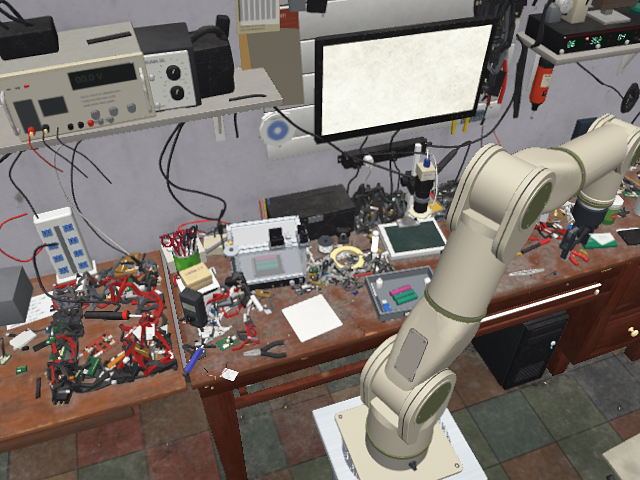

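Top view: the tile is at (284,287). The bin is at (387,293), with a pink/green pack in it at about (384,293). The brown look-alike at (455,275) lies outside the bin. The guard is at (252,212), with the interlock near (286,237) and the handle near (257,235). The reel is at about (331,188), the tape at (347,220) and the meter at about (160,255). In the side view the guard is at (265,250). I'll confirm the pack and the guard in one enlarged crop.

```bash
cat > lib.py <<'E'
import numpy as np, cv2
def K(c):
    f=240/np.tan(np.radians(c["vfov"]/2)); return np.array([[f,0,c["cx"]],[0,f,c["cy"]],[0,0,1]])
def ray(c,uv):
    p=cv2.undistortPoints(np.array([[uv]],float),K(c),np.array(c["D"]))[0,0]
    R=np.array(c["R"]); return -R.T@np.array(c["t"]), R.T@np.array([p[0],p[1],1])
def onz(c,uv,z):
    o,d=ray(c,uv); return (o+d*(z-o[2])/d[2]).round(1)
def proj(c,X):
    R=np.array(c["R"]);r,_=cv2.Rodrigues(R)
    return cv2.projectPoints(np.array(X,float).reshape(-1,1,3),r,np.array(c["t"],float),K(c),np.array(c["D"]))[0].reshape(-1,2).round(1)
E
python3 - <<'E'
import cv2,numpy as np
t=cv2.imread("pics/top0.png"); s=cv2.imread("pics/side0.png")
r=lambda im,x,y,w,h,k: cv2.resize(im[y:y+h,x:x+w],None,fx=k,fy=k,interpolation=cv2.INTER_CUBIC)
a=r(t,340,255,100,75,4); b=r(t,200,170,100,75,4); c=r(s,220,205,100,75,4); d=r(s,360,255,100,75,4)
cv2.imwrite("pics/crop1.png",np.vstack([np.hstack([a,b]),np.hstack([d,c])]))
E
```

```text
(no output)
```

View pics/crop1.png

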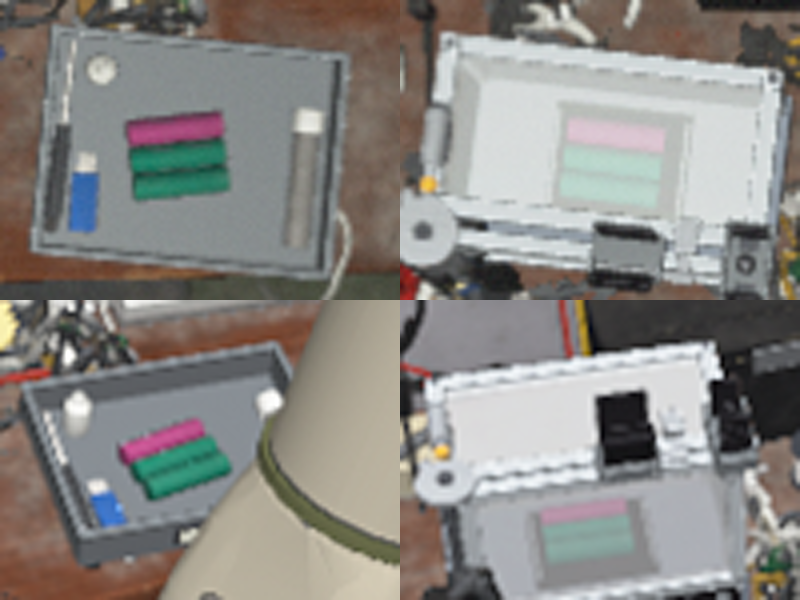

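The pink/green pack (crop 180,155, so top (385,294)) is the only three-cell pack in the bin, about 55 x 65 mm. The brown one at (455,275) is the look-alike. The handle plate is at top ≈(257,228), its lever bulge at ≈(255,238), and the interlock ears at ≈(286,228) and (287,241).

```bash
python3 - <<'E'
from station import bot
from lib import *
c=bot.camera("top"); s=bot.camera("side"); im=c["color"]; h=cv2.cvtColor(im,cv2.COLOR_RGB2HSV)
def rect(m,x0,y0,x1,y1,z,name):
    k=np.zeros_like(m); k[y0:y1,x0:x1]=m[y0:y1,x0:x1]
    cs=cv2.findContours(k,cv2.RETR_EXTERNAL,cv2.CHAIN_APPROX_NONE)[0]; q=max(cs,key=cv2.contourArea)
    b=cv2.boxPoints(cv2.minAreaRect(q)); P=np.array([onz(c,p,z) for p in b])
    e1=P[1]-P[0];e2=P[2]-P[1]
    print(name,"c",P.mean(0).round(1),"sides",np.linalg.norm(e1).round(1),np.degrees(np.arctan2(e1[1],e1[0])).round(1),np.linalg.norm(e2).round(1),np.degrees(np.arctan2(e2[1],e2[0])).round(1)); return P
H,S,V=h[...,0],h[...,1],h[...,2]
col=((S>110)&(V>60)&(H>60)).astype(np.uint8)*255
rect(col,366,275,402,312,30,"pack")
wh=((S<45)&(V>185)).astype(np.uint8)*255
wh=cv2.morphologyEx(wh,cv2.MORPH_OPEN,np.ones((3,3)))
rect(wh,245,255,320,320,6,"tile")
rect(((S<70)&(V>60)).astype(np.uint8)*255,345,258,430,328,46,"bin")
g=cv2.cvtColor(im,cv2.COLOR_RGB2GRAY)
dk=(g<75).astype(np.uint8)*255
for (x0,y0,x1,y1,n,z) in [(244,223,268,234,"plate",237),(244,234,268,245,"lever",222),(279,223,295,232,"rear ear",231),(279,236,295,246,"front ear",231)]:
    rect(dk,x0,y0,x1,y1,z,n)
# guard frame top corners guesses at z=180
for uv in [(211,181),(294.5,189),(207,224)]: print("frame",uv,onz(c,uv,180))
# two-view: top handle plate/lever, ears
print("proj into side of top-derived pts:")
for n,uv,z in [("plate",(257,227),237),("bulge",(255,240),222),("ear r",(286,228),231),("ear f",(286.5,241),231)]:
    X=onz(c,uv,z); print(n,X,proj(s,X))
E
python3 - <<'E'
import cv2,numpy as np
s=cv2.imread("pics/side0.png");t=cv2.imread("pics/top0.png")
r=lambda im,x,y,w,h,k: cv2.resize(im[y:y+h,x:x+w],None,fx=k,fy=k,interpolation=cv2.INTER_CUBIC)
cv2.imwrite("pics/crop2.png",np.vstack([r(t,235,215,80,35,8)[:, :640],r(s,255,215,80,40,8)]))
E
```

```text
pack c [ 394.8 -207.8   30. ] sides 61.4 -85.6 33.2 -175.7
tile c [429.6  65.7   6. ] sides 129.4 -81.6 129.3 -171.6
bin c [ 407.4 -213.5   46. ] sides 183.2 -1.3 226.0 -91.2
plate c [570.3 118.2 237. ] sides 5.9 -6.8 33.5 -97.4
lever c [542.7 124.4 222. ] sides 38.0 -91.1 9.5 178.8
rear ear c [569.4  45.4 231. ] sides 6.7 -9.5 19.3 -99.2
front ear c [531.3  50.8 231. ] sides 18.9 -91.2 4.7 178.8
frame (211, 181) [692.8 232.  180. ]
frame (294.5, 189) [669.1  26.8 180. ]
frame (207, 224) [586.8 242.4 180. ]
proj into side of top-derived pts:
plate [572.2 115.7 237. ] [[275.5 227. ]]
bulge [542.7 122.  222. ] [[276.6 238.4]]
ear r [569.1  47.8 231. ] [[299.7 224. ]]
ear f [538.3  47.1 231. ] [[303.4 230.9]]
```

View pics/crop2.png

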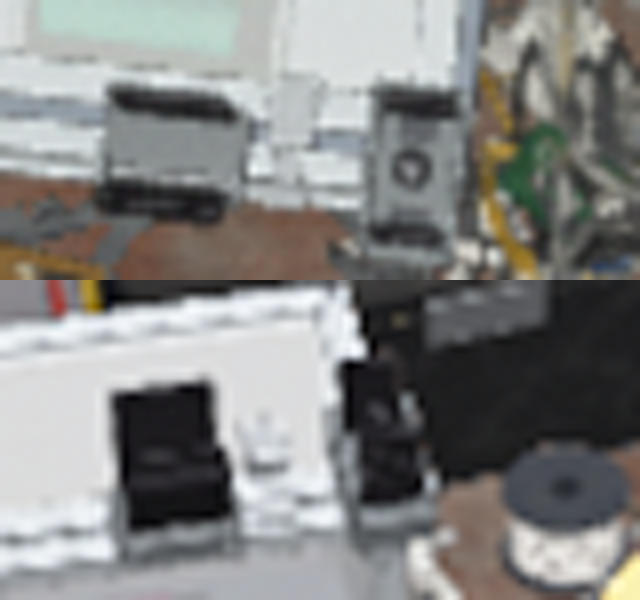

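Enlarged crop: in the top view, the plate's rear edge is at about (256.5,226.3) and the bulge's front edge at (255,242.4). The ears are at (286.9,226.6) at the rear and (286.2,245.2) at the front, with the bolt at (286.5,236.3) and the keeper at (272,228). In the side view, the solder reel is at (326,255), behind and right of the guard.

Run:
```python
from station import bot
from lib import *
c=bot.camera("top"); s=bot.camera("side"); im=c["color"]; h=cv2.cvtColor(im,cv2.COLOR_RGB2HSV).astype(int)
print("cam",(-np.array(c["R"]).T@np.array(c["t"])).round(0))
m=((h[...,1]>90)).astype(np.uint8)
k=np.zeros_like(m);k[278:310,368:401]=m[278:310,368:401]
ys,xs=np.nonzero(k); b=cv2.boxPoints(cv2.minAreaRect(np.c_[xs,ys].astype(np.float32)))
P=np.array([onz(c,p,28) for p in b]); print("pack",P.mean(0),P.tolist())
for n,uv,z in [("plate rear",(256.5,226.3),237),("bulge front",(255,242.4),222),("ear rear out",(286.9,226.6),231),("ear front out",(286.2,245.2),231),("bolt",(286.5,236.3),205)]:
    print(n,onz(c,uv,z))
g=cv2.cvtColor(im,cv2.COLOR_RGB2GRAY)
for x in (254,256,258,285,286,287,288): print(x,g[222:250,x].tolist())
for y in (227,228,239,240): print(y,g[y,244:298].tolist())
```

```text
cam [ 451.    8. 1636.]
pack [ 403.875 -207.275   28.   ] [[428.1, -173.8, 28.0], [432.4, -237.3, 28.0], [379.6, -240.7, 28.0], [375.4, -177.3, 28.0]]
plate rear [573.8 116.8 237. ]
bulge front [537.  122.1 222. ]
ear rear out [572.3  45.6 231. ]
ear front out [528.4  48.  231. ]
bolt [551.3  47.7 205. ]
254 [190, 169, 222, 215, 101, 60, 41, 83, 136, 141, 139, 140, 143, 142, 140, 123, 53, 32, 57, 41, 59, 91, 95, 97, 89, 84, 84, 90]
256 [190, 190, 217, 217, 116, 66, 33, 66, 134, 140, 139, 141, 141, 140, 123, 145, 64, 32, 55, 38, 54, 96, 98, 99, 99, 92, 93, 91]
258 [191, 189, 197, 213, 117, 61, 35, 52, 135, 141, 138, 140, 142, 140, 132, 172, 77, 32, 34, 25, 48, 101, 106, 113, 109, 107, 101, 97]
285 [219, 222, 216, 157, 77, 62, 34, 66, 98, 102, 111, 108, 66, 108, 102, 83, 115, 140, 131, 100, 94, 49, 57, 74, 141, 121, 85, 72]
286 [220, 220, 190, 153, 85, 60, 34, 62, 95, 98, 112, 93, 62, 115, 145, 103, 96, 140, 135, 103, 96, 53, 59, 72, 139, 139, 99, 77]
287 [225, 222, 223, 193, 95, 57, 37, 48, 92, 97, 103, 108, 67, 77, 89, 74, 96, 138, 141, 106, 97, 60, 64, 74, 136, 141, 95, 70]
288 [218
[... 423 characters left out ...]
41, 34, 33, 36, 35, 35, 40, 52, 57, 73, 137, 178, 215, 217, 191, 199, 195, 193, 193, 190, 174, 209, 215, 216, 214, 215, 215, 155, 97, 52, 43, 34, 34, 37, 37, 42, 50, 56, 105, 135, 88, 99, 108, 127]
239 [93, 93, 67, 51, 48, 29, 27, 32, 31, 33, 32, 36, 32, 33, 32, 30, 36, 38, 53, 90, 133, 129, 185, 183, 187, 186, 185, 187, 178, 157, 192, 197, 183, 176, 175, 174, 157, 113, 140, 142, 143, 140, 140, 138, 143, 142, 140, 122, 100, 69, 92, 95, 121, 161]
240 [96, 89, 79, 48, 31, 31, 34, 54, 56, 59, 57, 62, 55, 48, 34, 26, 32, 38, 40, 84, 107, 96, 119, 123, 169, 165, 171, 180, 173, 139, 172, 190, 195, 226, 219, 210, 147, 116, 140, 134, 126, 131, 135, 141, 141, 143, 142, 125, 83, 66, 93, 154, 124, 131]
```

Emit:
step_arm(
  commands=[
    [30.5,-28.9,0,0,72],
    [30.5,-28.9,0,0,72],
    [30.5,-28.9,0,0,72],
    [30.5,-28.9,0,0,72],
    [30.5,-28.9,0,0,72],
    [30.5,-28.9,0,0,72],
    [30.5,-28.9,0,0,72],
    [30.5,-28.9,0,0,72],
    [30.5,-28.9,0,0,72],
    [30.5,-28.9,0,0,72],
    [0,0,0,-8.2,72],
    [0,0,0,-8.2,72],
    [0,0,0,-8.2,72],
    [0,0,0,-8.2,72],
    [0,0,0,-8.2,72],
    [0,0,0,-8.2,72],
    [0,0,0,-8.2,72],
    [0,0,0,-8.2,72],
    [0,0,0,-7.6,72],
  ],
)

```text
time: 2.2
tcp_pos: [403.8, -207.1, 231.4]
eef_rot: [0.681, 0.732, -0.0, 0.0]
force: [-0.4, 0.9, 0.8]
gripper_width: 71.9
finger_force: 0.0
```

```bash
cat >> lib.py <<'E'
from scipy.spatial.transform import Rotation as Ro
def rel(target,yawx=None):
    from station import bot
    s=bot.sense(); R=Ro.from_quat(s["eef_rot"]).as_matrix(); p=np.array(s["tcp_pos"])
    yx=np.degrees(np.arctan2(R[1,0],R[0,0]))
    print("t",round(s["time"],2),"tcp",p.round(1),"yawx",yx.round(2),"zdir",R[:,2].round(3),"F",np.round(s["force"],1),"w",round(s["gripper_width"],1),"ff",round(s["finger_force"],1),"q",np.round(s["joint_pos"],2))
    if target is not None: print("tool shift",(R.T@(np.array(target)-p)).round(1), "twist",None if yawx is None else round(yx-yawx,1))
E
python3 - <<'E'
from lib import *
from station import bot
rel([404,-207,17],93.8)
c=bot.camera("top")
P=np.array([onz(c,u,46) for u in [(353,262),(427.5,268.7),(423,323.7),(348.2,317.5)]]); print("bin",P.mean(0),P.tolist())
E
```

```text
t 2.2 tcp [ 403.8 -207.1  231.4] yawx 94.15 zdir [ 0. -0. -1.] F [-0.4  0.9  0.8] w 71.9 ff 0.0 q [ 0.78 -0.03 -0.39  1.87 -0.01  1.3   0.46]
tool shift [1.000e-01 2.000e-01 2.144e+02] twist 0.4
bin [ 406.05 -215.8    46.  ] [[490.5, -123.9, 46.0], [468.4, -323.9, 46.0], [321.9, -307.6, 46.0], [343.4, -107.8, 46.0]]
```

Emit:
step_arm(
  commands=[
    [0,0,40,0,72],
    [0,0,40,0,72],
    [0,0,40,0,72],
    [0,0,40,0,72],
    [0,0,25,0,72],
    [0,0,15,0,72],
    [0,0,9,0,72],
    [0,0,5,0,72],
    [0,0,0,0,72],
    [0,0,0,0,40],
    [0,0,0,0,40],
    [0,0,0,0,40],
    [0,0,0,0,40],
    [0,0,0,0,40],
    [0,0,0,0,40],
  ],
)

```text
time: 3.75
tcp_pos: [404.3, -207.4, 18.7]
eef_rot: [0.683, 0.73, -0.0, 0.001]
force: [-4.1, 2.7, 11.6]
gripper_width: 52.4
finger_force: 61.1
```

Emit:
step_arm(
  commands=[
    [0,0,-10,0,40],
    [0,0,-30,0,40],
    [0,0,-40,0,40],
    [0,0,-30,0,40],
    [20,3,0,0,40],
    [35,6,0,0,40],
    [40,6,0,0,40],
    [40,6,0,0,40],
    [40,6,0,0,40],
    [40,6,0,0,40],
    [30,5,0,0,40],
    [18,3,0,0,40],
    [8,2,0,0,40],
    [0,0,0,0,40],
  ],
)

```text
time: 5.15
tcp_pos: [428.9, 66.7, 127.8]
eef_rot: [0.683, 0.731, 0.0, 0.0]
force: [0.1, -1.5, -0.8]
gripper_width: 51.8
finger_force: 63.9
```

Run:
```python
from lib import *
from station import bot
rel([429.6,65.7,9],93.8)
c=bot.camera("side");cv2.imwrite("pics/s2.png",cv2.resize(c["color"][170:370,200:460,::-1],None,fx=2.5,fy=2.5))
```

```text
t 5.15 tcp [428.9  66.7 127.8] yawx 93.89 zdir [ 0.001 -0.    -1.   ] F [ 0.1 -1.5 -0.8] w 51.8 ff 63.9 q [ 0.45  0.05 -0.71  2.04  0.03  1.07 -0.21]
tool shift [ -1.    0.6 118.8] twist 0.1
```

View pics/s2.png

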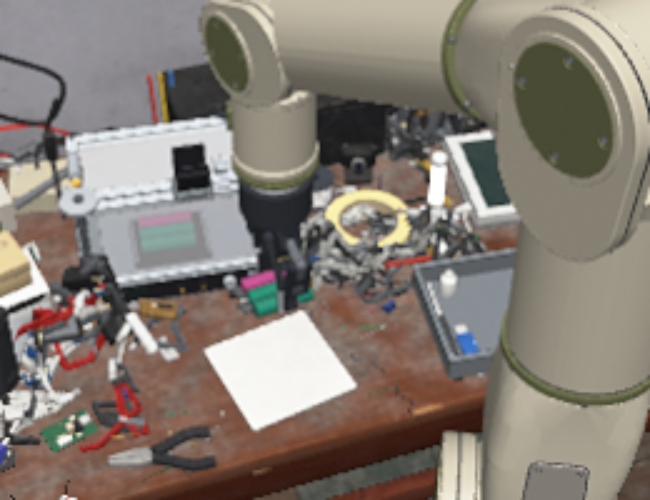

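The pack hangs level between the fingers (crop (265,290)) above the tile (crop (280,370)). Lowering it.

Emit:
step_arm(
  commands=[
    [-1,0.6,30,0,40],
    [0,0,35,0,40],
    [0,0,25,0,40],
    [0,0,14,0,40],
    [0,0,8,0,40],
    [0,0,4,0,40],
    [0,0,2.5,0,40],
    [0,0,0,0,40],
    [0,0,0,0,40],
  ],
)

```text
time: 6.1
tcp_pos: [429.9, 65.2, 9.4]
eef_rot: [0.683, 0.73, 0.0, 0.001]
force: [1.0, -0.1, -1.4]
gripper_width: 52.0
finger_force: 63.9
```

Emit:
step_arm(
  commands=[
    [0,0,0,0,56],
    [0,0,0,0,64],
    [0,0,-1,0,70],
    [0,0,-3,0,70],
    [0,0,-10,0,70],
    [0,0,-20,0,70],
    [0,0,-30,0,70],
    [0,0,-30,0,70],
    [0,0,-30,0,70],
    [0,0,-40,0,70],
    [0,0,-50,0,70],
    [0,0,-40,0,70],
    [0,0,-30,0,70],
    [0,0,-15,0,70],
    [0,0,0,0,70],
  ],
)

```text
time: 7.6
tcp_pos: [430.0, 65.8, 310.4]
eef_rot: [0.683, 0.73, 0.001, 0.002]
force: [0.1, 0.1, -0.8]
gripper_width: 69.5
finger_force: 0.0
```

Run:
```python
from lib import *
from station import bot
rel([550.5,46.7,260],82.7)
c=bot.camera("top");cv2.imwrite("pics/t3.png",cv2.resize(c["color"][170:330,180:400,::-1],None,fx=3,fy=3))
s=bot.camera("side");cv2.imwrite("pics/s3.png",cv2.resize(s["color"][190:370,200:420,::-1],None,fx=3,fy=3))
```

```text
t 7.6 tcp [430.   65.8 310.4] yawx 93.86 zdir [ 0.004 -0.    -1.   ] F [ 0.1  0.1 -0.8] w 69.5 ff 0.0 q [ 0.51 -0.12 -0.69  1.77 -0.07  1.46 -0.1 ]
tool shift [-27.1 118.8  51. ] twist 11.2
```

View pics/s3.png

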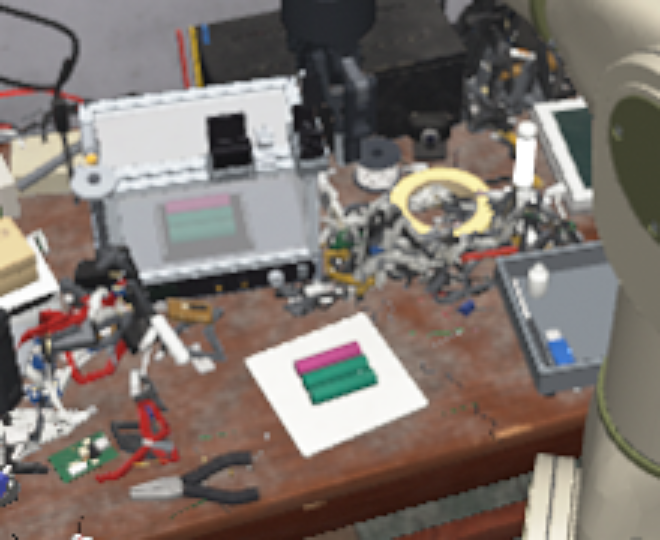

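The pack lies flat and centred on the white tile (crop (335,373)), released. The guard is untouched, and the ears are at crop (308,135). On to the interlock.

Emit:
step_arm(
  commands=[
    [0,0,0,5.6,64],
    [0,0,0,5.6,64],
    [0,20,0,0,64],
    [0,40,0,0,64],
    [-1.6,35,20,0,64],
    [-2,17,30,0,64],
    [0,9.9,15,0,64],
    [0,0,0,0,64],
  ],
)

```text
time: 8.5
tcp_pos: [548.6, 45.6, 238.9]
eef_rot: [0.751, 0.66, -0.002, -0.003]
force: [-0.6, -0.1, -0.1]
gripper_width: 64.1
finger_force: 0.0
```

Run:
```python
from lib import *
from station import bot
rel([550.5,46.7,209],82.7)
c=bot.camera("side");im=c["color"][170:270,240:370,::-1];cv2.imwrite("pics/s4.png",cv2.resize(im,None,fx=6,fy=6,interpolation=cv2.INTER_CUBIC))
```

```text
t 8.5 tcp [548.6  45.6 238.9] yawx 82.62 zdir [-0.006  0.001 -1.   ] F [-0.6 -0.1 -0.1] w 64.1 ff 0.0 q [ 0.46  0.24 -0.72  1.61  0.16  1.35 -0.41]
tool shift [ 1.3  1.9 29.9] twist -0.1
```

View pics/s4.png

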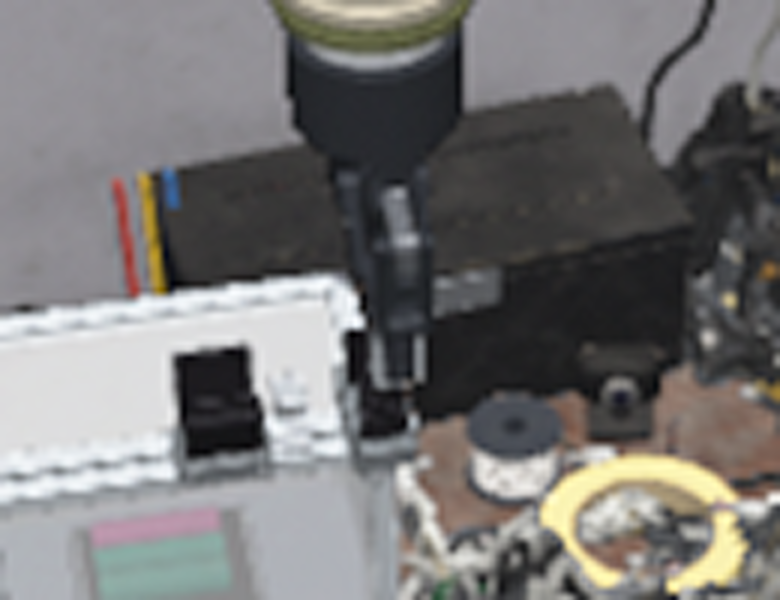

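The fingers straddle the ears (front finger at crop (395,330)), and the handle is clear to the left at (215,400). Descending and squeezing.

Emit:
step_arm(
  commands=[
    [1,1,12,0,64],
    [0,0,12,0,64],
    [0,0,6,0,64],
    [0,0,0,0,64],
  ],
)

```text
time: 8.95
tcp_pos: [550.2, 46.7, 212.0]
eef_rot: [0.751, 0.66, -0.001, -0.0]
force: [-0.8, 0.8, 0.3]
gripper_width: 63.9
finger_force: 0.0
```

Emit:
step_arm(
  commands=[
    [0,0,0,0,50],
    [0,0,0,0,40],
    [0,0,0,0,30],
    [0,0,0,0,26],
    [0,0,0,0,26],
    [0,0,0,0,26],
    [0,0,0,0,26],
    [0,0,0,0,26],
  ],
)

```text
time: 9.75
tcp_pos: [550.6, 47.0, 214.4]
eef_rot: [0.751, 0.66, -0.0, 0.0]
force: [-8.0, -0.9, 13.7]
gripper_width: 26.1
finger_force: 9.7
```

Run:
```python
from lib import *
from station import bot
rel([550.5,46.7,209],82.7)
```

```text
t 9.75 tcp [550.6  47.  214.4] yawx 82.62 zdir [ 0.    -0.001 -1.   ] F [-8.  -0.9 13.7] w 26.1 ff 9.7 q [ 0.45  0.26 -0.72  1.65  0.18  1.3  -0.43]
tool shift [-0.3 -0.1  5.4] twist -0.1
```

Emit:
step_arm(
  commands=[
    [0,0,-5,0,26],
    [0,0,0,0,26],
    [0,0,0,0,45],
    [0,0,0,0,64],
    [0,0,0,0,64],
    [0,0,-15,0,64],
    [0,0,-30,0,64],
    [0,0,-15,0,64],
    [-40,0,0,0,64],
    [-40,0,0,0,64],
    [0,0,0,0,64],
  ],
)

```text
time: 10.85
tcp_pos: [540.5, -39.0, 278.4]
eef_rot: [0.754, 0.657, -0.001, 0.001]
force: [0.1, -0.4, -0.3]
gripper_width: 64.0
finger_force: 0.0
```

Run:
```python
from lib import *
from station import bot
rel([560.3,118.9,216],82.7)
a=bot.camera("side")["color"][205:265,245:325,::-1]; b=bot.camera("top")["color"][205:265,235:315,::-1]
cv2.imwrite("pics/v5.png",cv2.resize(np.hstack([a,b]),None,fx=5,fy=5,interpolation=cv2.INTER_CUBIC))
```

```text
t 10.85 tcp [540.5 -39.  278.4] yawx 82.14 zdir [ 0.001 -0.003 -1.   ] F [ 0.1 -0.4 -0.3] w 64.0 ff 0.0 q [ 0.58  0.18 -0.67  1.58  0.12  1.42 -0.24]
tool shift [159.3  -2.   62. ] twist -0.6
```

View pics/v5.png

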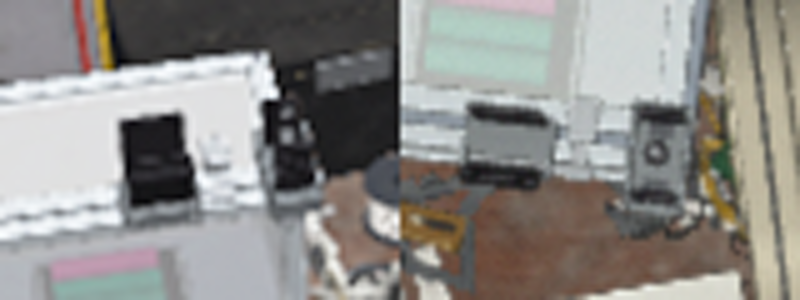

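Side crop: a lit button is now at about (287,110), which is full-image (302.4,227). Before the squeeze it was at about (302,231). I'll check the height by projection.

Run:
```python
from lib import *
from station import bot
c=bot.camera("side")
for z in (205,210,220,225,235): print(z,proj(c,[550.5,46.7,z]))
g0=cv2.imread("pics/side0.png",0); g=cv2.cvtColor(c["color"],cv2.COLOR_RGB2GRAY)
print(g0[220:240,297:308]);print(g[220:240,297:308])
```

```text
205 [[302.4 235.2]]
210 [[302.4 233.8]]
220 [[302.3 231.1]]
225 [[302.2 229.7]]
235 [[302.1 226.9]]
[[230 245 191  25  36  35  31  63  63  39  37]
 [230 235 168  25  35  29  27  27  26  27  32]
 [232 234 208 114  19  24  26  27  28  29  29]
 [237 237 247 185  16  46  51  35  28  28  29]
 [213 190 207 151  35  60  63  47  34  29  32]
 [114  20  28  35  41  43  41  46  41  30  34]
 [ 78  17  22  24  25  25  26  40  39  31  32]
 [ 89  20  26  26  25  26  27  39  40  31  31]
 [129  17  25  26  26  26  25  41  38  28  29]
 [160  17  26  27  26  26  24  35  97  85  27]
 [134  20  25  28  49  47  28  26 127 112  24]
 [112  18  24  31  57  69  51  24  98 110  63]
 [117  16  24  30  34  59  52  32  70 107  83]
 [111  32  38  35  36  39  37  48  61  78  59]
 [114 101  82  38  35  36  41  44  45  45  37]
 [110 143 107  34  33  30  25  20  20  23  40]
 [120 151 107  37  37  41  30  28  29  22  62]
 [132 156 101  34  30  36  29  36  40  30  68]
 [118 140 100  53  36  25  21  32  35  36  62]
 [101 131 124  65  44  32  27  24  22  31  42]]
[[235 249 198  27  36  37  34  66  66  40  39]
 [235 240 17
[... 181 characters left out ...]
  22  29  35  42  43  41  47  43  32  36]
 [ 82  20  23  25  48  82  66  39  41  34  35]
 [ 92  21  26  31  92 120  85  42  40  32  31]
 [135  19  25  30  86  91  51  42  39  29  30]
 [166  17  25  25  26  25  22  32 100  89  28]
 [140  19  27  39  69  82  63  34 132 118  25]
 [116  19  26  48 109 136 102  42 101 114  65]
 [121  19  23  40 120 154 111  42  72 112  88]
 [116  33  39  38  92 120  86  51  63  80  62]
 [119 104  84  38  34  34  40  45  47  48  37]
 [115 149 111  38  34  34  26  23  23  26  43]
 [125 157 111  39  40  43  33  29  31  25  65]
 [137 162 105  35  31  39  33  39  41  32  72]
 [123 145 104  56  39  27  21  35  37  38  64]
 [105 137 129  69  45  35  30  25  23  31  43]]
```

The button's top rose from about 220 mm to about 235 mm, so the bolt is up. Going to the handle.

Emit:
step_arm(
  commands=[
    [20,0,0,-0.6,64],
    [35,0,0,0,64],
    [40,0,0,0,64],
    [35,-1,0,0,64],
    [20,-1,0,0,64],
    [9.3,0,0,0,64],
    [0,0,0,0,64],
    [0,0,0,0,64],
  ],
)

```text
time: 11.8
tcp_pos: [557.8, 125.0, 277.8]
eef_rot: [0.748, 0.664, -0.0, 0.0]
force: [0.8, 0.4, -0.7]
gripper_width: 63.9
finger_force: 0.0
```

Run:
```python
from lib import *
from station import bot
rel([560.3,118.9,212],82.7)
```

```text
t 11.8 tcp [557.8 125.  277.8] yawx 83.18 zdir [ 0.    -0.001 -1.   ] F [ 0.8  0.4 -0.7] w 63.9 ff 0.0 q [ 0.33  0.28 -0.77  1.5   0.19  1.44 -0.56]
tool shift [-5.8  3.2 65.8] twist 0.5
```

Emit:
step_arm(
  commands=[
    [-5.8,3.2,0,0.5,64],
    [0,0,20,0,64],
    [0,0,25,0,64],
    [0,0,15,0,64],
    [0,0,6,0,64],
    [0,0,0,0,64],
    [0,0,0,0,64],
  ],
)

```text
time: 12.5
tcp_pos: [560.6, 119.7, 212.7]
eef_rot: [0.751, 0.661, 0.0, 0.0]
force: [-0.6, -0.2, -0.0]
gripper_width: 63.9
finger_force: 0.0
```

Emit:
step_arm(
  commands=[
    [0,0,0,0,50],
    [0,0,0,0,40],
    [0,0,0,0,30],
    [0,0,0,0,20],
    [0,0,0,0,20],
    [0,0,0,0,20],
    [0,0,0,0,20],
    [0,0,0,0,20],
  ],
)

```text
time: 13.3
tcp_pos: [560.0, 120.5, 213.1]
eef_rot: [0.75, 0.661, 0.0, -0.0]
force: [-3.2, 0.8, 7.0]
gripper_width: 26.1
finger_force: 59.1
```

Run:
```python
from lib import *
from station import bot
rel([560.3,118.9,212],82.7)
```

```text
t 13.3 tcp [560.  120.5 213.1] yawx 82.75 zdir [ 0.     0.001 -1.   ] F [-3.2  0.8  7. ] w 26.1 ff 59.1 q [ 0.33  0.32 -0.76  1.6   0.22  1.32 -0.58]
tool shift [-1.6  0.5  1.1] twist 0.0
```

Emit:
step_arm(
  commands=[
    [0.1,-4.4,0,2,20],
    [0.3,-8.7,0,4,20],
    [0.3,-8.7,0,4,20],
    [0.3,-8.7,0,4,20],
    [0.3,-8.7,0,4,20],
    [0,0,0,0,20],
  ],
)

```text
time: 13.9
tcp_pos: [522.3, 131.5, 213.0]
eef_rot: [0.845, 0.535, 0.001, 0.001]
force: [1.1, 0.2, 5.6]
gripper_width: 26.2
finger_force: 60.3
```

Run:
```python
from lib import *
from station import bot
def H(deg):
    a=np.radians(-97.3-deg); return [575.6+125*np.cos(a),242.9+125*np.sin(a),213]
rel(H(18),82.7-18)
```

```text
t 13.9 tcp [522.3 131.5 213. ] yawx 64.67 zdir [ 0.002 -0.    -1.   ] F [1.1 0.2 5.6] w 26.2 ff 60.3 q [ 0.32  0.23 -0.74  1.69  0.16  1.29 -0.89]
tool shift [-1.5  0.5  0. ] twist -0.0
```

Emit:
step_arm(
  commands=[
    [0.3,-8.7,0,4,20],
    [0.3,-8.7,0,4,20],
    [0.3,-8.7,0,4,20],
    [0.3,-8.7,0,4,20],
    [0.3,-8.7,0,4,20],
    [0.3,-8.7,0,4,20],
    [0.3,-8.7,0,4,20],
    [0.3,-8.7,0,4,20],
    [0.3,-8.7,0,4,20],
    [0,0,0,0,20],
  ],
)

```text
time: 14.9
tcp_pos: [465.5, 184.5, 212.9]
eef_rot: [0.969, 0.248, -0.0, 0.0]
force: [-6.9, -5.2, 13.0]
gripper_width: 26.0
finger_force: 60.7
```

Run:
```python
from lib import *
from station import bot
def H(deg):
    a=np.radians(-97.3-deg); return [575.6+125*np.cos(a),242.9+125*np.sin(a),213]
rel(H(54),82.7-54)
```

```text
t 14.9 tcp [465.5 184.5 212.9] yawx 28.74 zdir [-0.001 -0.001 -1.   ] F [-6.9 -5.2 13. ] w 26.0 ff 60.7 q [ 0.22  0.13 -0.73  1.78  0.09  1.27 -1.61]
tool shift [-0.3  1.6 -0.1] twist 0.0
```

Emit:
step_arm(
  commands=[
    [0.3,-8.7,0,4,20],
    [0.3,-8.7,0,4,20],
    [0.3,-8.7,0,4,20],
    [0.3,-8.7,0,4,20],
    [0.3,-8.7,0,4,20],
    [0.3,-8.7,0,4,20],
    [0.3,-8.7,0,4,20],
    [0.3,-8.7,0,4,20],
    [0,0,0,0,20],
    [0,0,0,0,20],
    [0,0,0,0,20],
    [0,0,0,0,20],
  ],
)

```text
time: 16.1
tcp_pos: [449.7, 252.1, 213.0]
eef_rot: [1.0, -0.027, -0.001, -0.0]
force: [-13.8, -0.2, 13.4]
gripper_width: 25.8
finger_force: 60.8
```

Run:
```python
from lib import *
from station import bot
def H(deg):
    a=np.radians(-97.3-deg); return [575.6+125*np.cos(a),242.9+125*np.sin(a),213]
rel(H(86),82.7-86)
a=bot.camera("side")["color"][190:370,200:360,::-1]; b=bot.camera("top")["color"][160:340,180:340,::-1]
cv2.imwrite("pics/v6.png",cv2.resize(np.hstack([a,b]),None,fx=2.5,fy=2.5,interpolation=cv2.INTER_CUBIC))
```

```text
t 16.1 tcp [449.7 252.1 213. ] yawx -3.09 zdir [-0.002  0.001 -1.   ] F [-13.8  -0.2  13.4] w 25.8 ff 60.8 q [ 0.08  0.17 -0.74  1.74  0.12  1.28 -2.31]
tool shift [ 1.2  2.  -0. ] twist 0.2
```

View pics/v6.png

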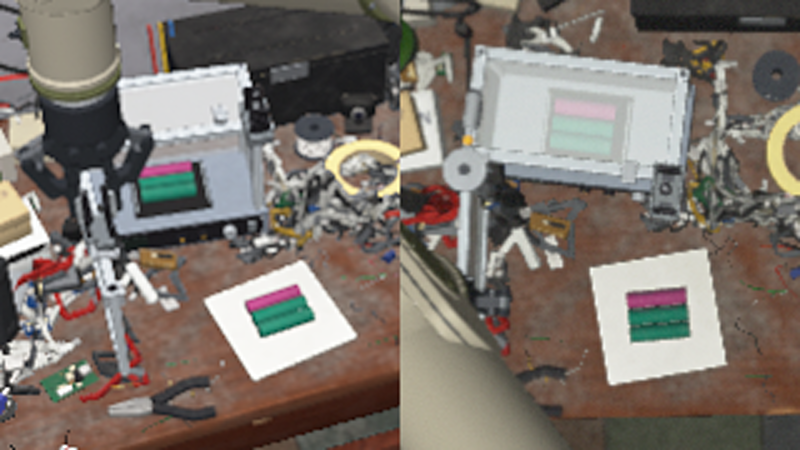

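The gate stands roughly square to the front (top crop (470,230)), still gripped. The spare pack is flat on the tile, and the used pack, reel and tape haven't moved. Handing in.

```bash
python3 -c "
from station import bot
print(bot.finish_job())"
```

```text
the job is handed in; nothing more can be done
None
```

I handed the job in at about 16 s (no verdict came back): the spare pack lies flat and released in the middle of the tile, the interlock bolt is up, and the gripper is holding the gate at rest about 86° open.

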